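Fetch the dapping block from behind the jars

TASK

The steel dapping block stands at the back of the plywood bay, hemmed in by the jar, the punch holder and the tin: first clear all three out so that they stand together in the low dark side tray, then fetch the block and set it on the steel bench plate, dimples up, centred on the plate and square with its edges. Only then put the jar, the holder and the tin back, each on the very spot in the bay where it stood at the start. Keep all four upright, set them down without dropping them, and leave the wax cake and the bur box in the bay's front corners where they are.

Things in the scene. Friction and masses are not known exactly. Their poses are not given: they have to be found in the camera images.
- dapping_block: Steel doming (dapping) block, 45 x 45 mm and 32 mm high, with four round dimples of different size in its top face; about 0.45 kg. Origin: centre of the underside; x and y along its sides, z up. Stands on the bay's floor at the back, only 12 mm from the bay's back wall.
- jar: Dark plastic screw jar, round, 84 mm high: body 50 mm in diameter with a paper band, ribbed lid (top 24 mm) 53 mm in diameter, its fine ribs standing out to 55 mm; about 0.14 kg. Origin: centre of the underside; z up.
- punch_holder: Round wooden block, 50 mm in diameter, 78 mm high, with five short ball-headed steel punches fixed in its top that rise to 97 mm in all; one rigid piece, about 0.22 kg. Origin: centre of the underside; z up.
- tin: Square upright metal tin, 42 x 42 mm, its closed lid (top 19 mm) 44 x 44 mm, 85 mm high; one rigid piece, about 0.13 kg. Origin: centre of the underside; x and y along its sides, z up.
- bay: Fixed plywood bay, 210 (x) by 250 (y) mm. Origin: centre of the underside; front towards -x (the robot). Floor top at 8 mm; back wall up to 50 mm, inner face at x = 95; side strips up to 20 mm. Cork discs, 60 mm wide and flat, at (x, y) = (55, 68), (55, -68), (-7, 0) mm: jar, holder and tin stand on these, shuffled, within 3 mm of centre; the block stands at about (60, 0).
- tray: The side tray: fixed shallow dark sheet-steel tray, 256 mm (x) by 146 mm (y), rim 14 mm high, wall and floor 3 mm thick. Origin: centre of the underside; x along its long side, z up. Lies to one side of the bay, left or right.
- bench_plate: Fixed square bright steel bench plate, 90 x 90 mm, on a 110 mm square black rubber base; its top is 20 mm above the table. Origin: centre of the base's underside; x and y along its sides, z up. Lies on the other side of the bay from the tray.
- wax: Yellowish wax cake, 34 x 44 mm, 18 mm high, loose in the bay's front left corner; to be left alone. Origin: centre of the underside.
- bur_box: Small pale lidded box, 40 x 32 mm, 20 mm high, loose in the bay's front right corner; to be left alone. Origin: centre of the underside.

How it is judged:
By the outcome, as a careful person would: the job done as asked, in the order asked, and still so for the second after the job is handed in, with the robot touching nothing.
It also fails if it takes over 144 s, if anything falls off the work surface, if the arm or the gripper's body presses on something with over 40 N, if the wrist force passes 120 N, or if a joint passes its speed limit or range.

ROBOT

A 6-joint arm with a two-finger parallel gripper is mounted at the origin on the work surface. World frame = base frame: x ahead of the robot, y to its left, z up, the work surface at z = 0. Lengths are in m, angles in rad, forces in N, time in s.
With the tool pointing down it reaches from about 0.275 to 0.75 m from the base axis. Payload 10.2 kg.
Tool frame: the origin (TCP) lies midway between the tips of the shut fingers; the grasp point (between the pads) lies 19 mm behind it (env.hold_point_z is the distance from the TCP to the grasp point, in m); x points along the fingers, z is the direction in which the jaws open and shut, and the axes are right-handed (so a half turn about x gives the same grasp; the last joint's range is limited). The gripper opens to 85 mm and grips with 20 to 120 N. Pads are 22 mm wide; open, the fingers measure 114 mm over their backs; the gripper's body (76 mm by 85 mm) begins 54 mm behind the grasp point. The pads swing forward as they close: fully open they stand 13 mm farther back than shut.
Start: joints at [0.945, 0.313, 1.498, -0, 1.331, -0.223], TCP at [0.206, 0.483, 0.231] pointing down, gripper open.
Joint ranges: [-2.94, 2.94], [-0.97, 2.17], [0.19, 2.56], [-1.23, 4.37], [0.02, 3.11], [-2.88, 2.88]. Speed limits (rad/s): [2.39, 2.39, 3.01, 3.14, 3.14, 3.14].

INTERFACE

Orientations are given as a unit quaternion [x, y, z, w].
In Python, from bench import env, kinematics, monitor, eyes, job gives the robot as it stands. The module is installed in compiled form; this text tells all that it offers. Calls block until the motion is done:
- env.reach(position, orientation): joint-space move of the TCP to a pose.
- env.movel(position, velocity=0.15, frame=None, guard=None): straight line of the TCP; frame=None keeps the orientation; velocity is the mean speed in m/s. With guard (N) it stops when the force on the tool has changed by that much, and returns True; else False.
- env.set_joints(angles): joint-space move.
- env.release() and env.close_gripper(effort=None): open the fingers fully, or close them until they stop; effort is the grip in N (None keeps the last).
- env.hold(seconds).
- kinematics.ik(position, orientation): joint angles nearest the present ones, or None.
- monitor.sense(): the state.
- eyes.grab_frame(name): name is "side" or "top"; returns a dict with "frame" (480x640x3 uint8, red, green, blue), "mtx" (3x3 intrinsics, pixels), "k1" (the pictures are not rectified: a ray, as slopes to the right and down, at radius r is drawn at 1 + k1 r^2 times it, then the intrinsics apply), "view" (4x4, takes a point from world to camera coordinates). Camera axes: x right, y down, z forward; pixel columns grow to the right and rows downward; lengths in m; the calibration is good to about 2 mm. A picture is of the moment at which its call begins. There is no depth.
A pose or a line that the arm cannot do raises env.MotionError and nothing moves.
- job.hand_in(): hands the job in, once; it reports no verdict.
The state is a dict: "clock": time; "joints": joint angles; "qvel": joint speeds; "joint_efforts": joint torques, N m; "position": TCP position; "ee_rot": TCP orientation; "contact_force": force on the tool from outside, world axes, zero at the start; "ft_torque": the same for the moment, N m; "finger_gap": opening from 0.0 (shut) to 1.0 (fully open).
Only numpy, scipy, OpenCV 4.12 (cv2) and the standard library are available. Lean on these libraries where they do the work, as an engineer would, in place of code of your own. Each camera call takes 0.05 s, during which the arm holds its last target.

## Working session

There is one attempt and no reset: what is moved stays moved. The work goes in short steps, each a Python script; the robot and the scene stay as the last script left them, time stands still between calls to the robot, and variables do not carry over. Pictures are saved under pics/ and viewed, and the job is handed in when it is done.

```bash
mkdir -p pics; python3 - <<'E'
from bench import env, kinematics, monitor, eyes, job
import cv2, numpy as np
for n in("side","top"):
    f=eyes.grab_frame(n); cv2.imwrite(f"pics/{n}0.png",f["frame"][:,:,::-1])
    print(n,f["mtx"].tolist(),f["k1"],np.round(f["view"],4).tolist())
print(monitor.sense(),env.hold_point_z)
E
```

```text
side [[547.181830873358, 0.0, 316.0397907359591], [0.0, 547.181830873358, 242.3800442907986], [0.0, 0.0, 1.0]] 0.02650959930787474 [[0.8519, -0.5233, 0.0212, -0.4733], [-0.3541, -0.6054, -0.7128, 0.2223], [0.3858, 0.5998, -0.701, 0.9706], [0.0, 0.0, 0.0, 1.0]]
top [[542.5990864081267, 0.0, 307.90399320216255], [0.0, 542.5990864081267, 238.42285071966228], [0.0, 0.0, 1.0]] -0.09730112479721145 [[0.0181, -0.9998, 0.0015, -0.0048], [-0.9941, -0.0182, -0.1066, 0.5783], [0.1066, 0.0005, -0.9943, 1.0675], [0.0, 0.0, 0.0, 1.0]]
{'clock': 0.1, 'joints': array([ 9.44598187e-01,  3.13366321e-01,  1.49832580e+00,  1.93577648e-05,
        1.33100623e+00, -2.23445822e-01]), 'qvel': array([-0.00011138, -0.00185764, -0.00143323,  0.00073933, -0.00041532,
       -0.00083759]), 'joint_efforts': array([ 3.01770342e-03, -4.12894607e+01, -2.60140210e+01, -1.35163004e-04,
        2.95663864e-03,  8.07913898e-05]), 'position': array([0.20567268, 0.48279929, 0.23081979]), 'ee_rot': array([-0.39001747,  0.590274  ,  0.38975407,  0.58953774]), 'contact_force': array([0.12713768, 0.19329858, 1.45612113]), 'ft_torque': array([-0.01471661,  0.05892381,  0.02141339]), 'finger_gap': 0.9984157124804134} 0.0187
```

View pics/top0.png

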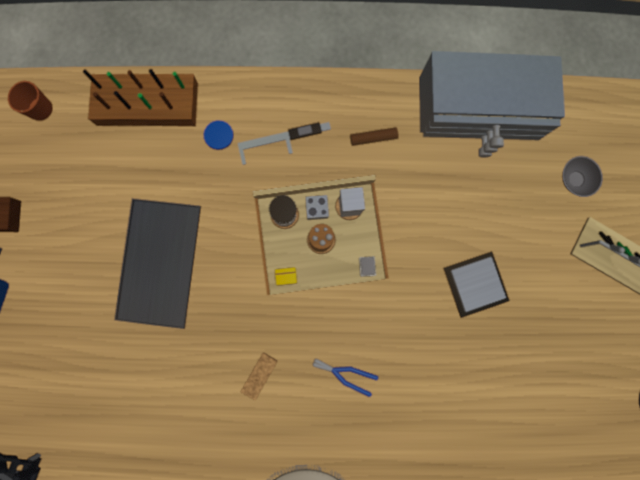

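View pics/side0.png

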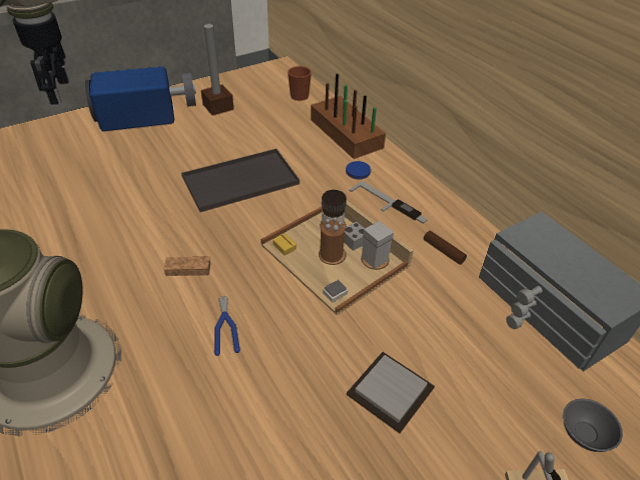

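```bash
cat > h.py <<'E'
import numpy as np, cv2
from bench import env, kinematics, monitor, eyes, job
def grab(n): return eyes.grab_frame(n)
def proj(f,P):
    P=np.atleast_2d(P).astype(float); c=P@f["view"][:3,:3].T+f["view"][:3,3]
    s=c[:,:2]/c[:,2:]; r2=(s**2).sum(1,keepdims=True); s=s*(1+f["k1"]*r2)
    return s*[f["mtx"][0,0],f["mtx"][1,1]]+f["mtx"][:2,2]
def back(f,uv,z):
    uv=np.atleast_2d(uv).astype(float)
    d=(uv-f["mtx"][:2,2])/[f["mtx"][0,0],f["mtx"][1,1]]; s=d.copy()
    for _ in range(20): s=d/(1+f["k1"]*(s**2).sum(1,keepdims=True))
    R=f["view"][:3,:3];t=f["view"][:3,3]
    ray=np.c_[s,np.ones(len(s))]@R; o=-R.T@t
    return o+ray*((z-o[2])/ray[:,2])[:,None]
def crop(f,x0,y0,x1,y1,name,k=None):
    im=f["frame"][y0:y1,x0:x1,::-1]; k=k or min(800/(x1-x0),600/(y1-y0))
    cv2.imwrite(name,cv2.resize(im,None,fx=k,fy=k,interpolation=cv2.INTER_CUBIC))
E
python3 - <<'E'
from h import *
import pickle
ft=grab("top");fs=grab("side");pickle.dump((ft,fs),open("f0.pkl","wb"))
crop(ft,245,170,395,300,"pics/t_bay.png",5)
crop(ft,105,190,215,340,"pics/t_tray.png",4)
crop(ft,435,240,515,320,"pics/t_plate.png",7)
crop(fs,255,180,415,315,"pics/s_bay.png",5)
E
```

```text
(no output)
```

View pics/t_bay.png

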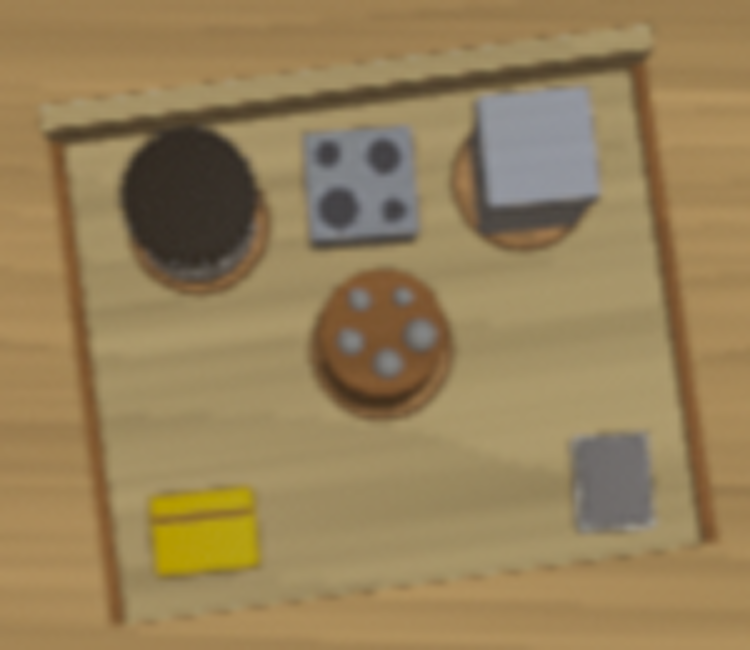

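View pics/t_plate.png

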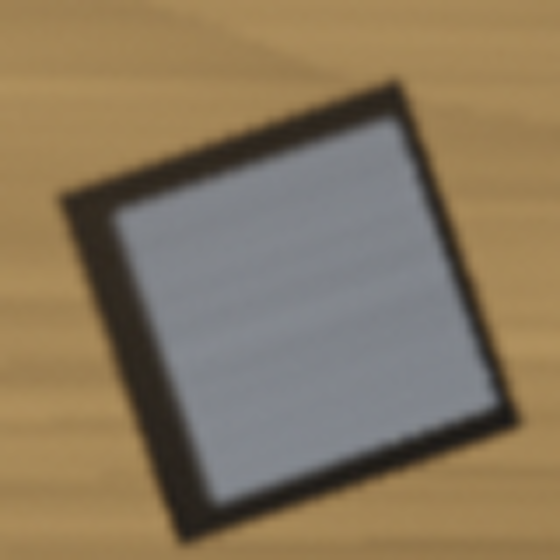

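View pics/s_bay.png

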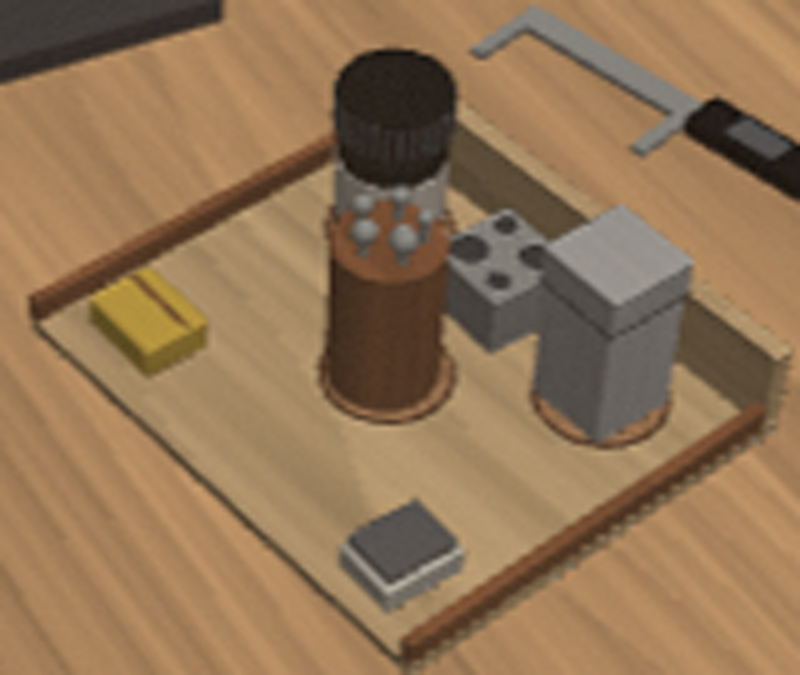

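View pics/t_tray.png

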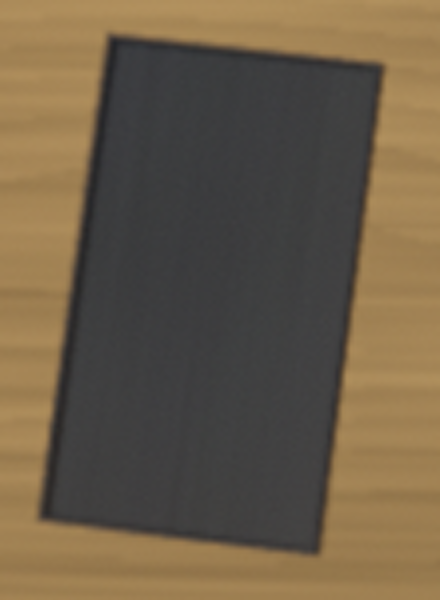

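```bash
cat > m.py <<'E'
from h import *
import pickle
ft,fs=pickle.load(open("f0.pkl","rb"))
def px(pts,k,o): return (np.array(pts,float)+.5)/k-.5+np.array(o)
def rep(n,P):
    P=np.array(P); 
    L=np.linalg.norm(P-np.roll(P,-1,0),axis=1); e=P-np.roll(P,-1,0)
    a=np.degrees(np.arctan2(e[:,1],e[:,0]))%90; print(n,"c",(P.mean(0)*1e3).round(1),"L",(L*1e3).round(1),"a",a.round(1))
T=(5,(245,170));S=(5,(255,180))
rep("plate",back(ft,px([(390,118),(113,212),(212,507),(500,408)],7,(435,240)),.02))
rep("block T",back(ft,px([(303,132),(408,124),(418,236),(310,243)],*T),.04))
rep("tin T",back(ft,px([(474,97),(588,87),(600,195),(487,206)],*T),.093))
rep("tin S",back(fs,px([(540,244),(622,205),(692,262),(613,308)],*S),.093))
rep("tray T",back(ft,px([(110,36),(384,66),(320,554),(42,520)],4,(105,190)),.014))
print("jarT",back(ft,px([(189,195)],*T),.092), "jarS",back(fs,px([(395,100)],*S),.092))
print("holdT",back(ft,px([(380,332)],*T),.086), "holdS",back(fs,px([(389,237)],*S),.086))
print("bay back inner top",back(ft,px([(52,138),(652,60)],*T),.05),"back outer top", back(ft,px([(42,105),(648,27)],*T),.05))
print("strip front", back(ft,px([(110,622),(712,540)],*T),.02))
print("corks T",back(ft,px([(200,228),(524,182),(382,344)],*T),.008))
E
python3 m.py
```

```text
plate c [ 492.  -344.5   20. ] L [88.  90.2 91.2 90.5] a [19.2 18.6 19.  20.6]
block T c [642.9 -10.5  40. ] L [42.7 46.  43.7 45.5] a [5.5 5.8 4.8 4.6]
tin T c [650.  -77.9  93. ] L [44.3 42.5 43.8 42.8] a [6.2 6.6 6.7 7.3]
tin S c [649.5 -82.4  93. ] L [42.9 42.2 43.6 45.3] a [3.  5.7 7.1 4.6]
tray T c [524.5 314.2  14. ] L [146.2 252.6 145.7 252.9] a [84.6 84.7 84.8 84.8]
jarT [[0.62856306 0.05583487 0.092     ]] jarS [[0.6250737  0.04482438 0.092     ]]
holdT [[ 0.57755689 -0.01858663  0.086     ]] holdS [[ 0.57980927 -0.02117945  0.086     ]]
bay back inner top [[ 0.65758108  0.11349294  0.05      ]
 [ 0.69402747 -0.12747544  0.05      ]] back outer top [[ 0.67098476  0.11792779  0.05      ]
 [ 0.70759002 -0.12582325  0.05      ]]
strip front [[ 0.46477531  0.08736496  0.02      ]
 [ 0.50229213 -0.15658465  0.02      ]]
corks T [[ 0.62840557  0.05505718  0.008     ]
 [ 0.65026338 -0.07938435  0.008     ]
 [ 0.58133085 -0.02128488  0.008     ]]
```

```bash
cat > ov.py <<'E'
from h import *
def circ(c,r,z,n=60):
    a=np.linspace(0,2*np.pi,n+1); return np.c_[c[0]+r*np.cos(a),c[1]+r*np.sin(a),np.full(n+1,z)]
def sq(c,w,yaw,z,h=None):
    h=h or w; p=np.array([(-1,-1),(1,-1),(1,1),(-1,1),(-1,-1)])*[w/2,h/2]
    R=np.array([[np.cos(yaw),-np.sin(yaw)],[np.sin(yaw),np.cos(yaw)]]); return np.c_[p@R.T+c[:2],np.full(5,z)]
def draw(f,curves,x0,y0,x1,y1,k,name):
    im=cv2.resize(f["frame"][y0:y1,x0:x1,::-1],None,fx=k,fy=k,interpolation=cv2.INTER_CUBIC)
    for P,col in curves:
        uv=(proj(f,P)-[x0,y0]+.5)*k-.5
        cv2.polylines(im,[np.round(uv*8).astype(np.int32)],False,col,1,cv2.LINE_AA,3)
    cv2.imwrite(name,im)
E
cat > o1.py <<'E'
from ov import *
import pickle,sys
ft,fs=pickle.load(open("f0.pkl","rb"))
d=np.radians
G=(0,255,0);R=(0,0,255);B=(255,0,0);Y=(0,255,255)
bay=(.5797,-.0211);by=d(8.6)
plate=(.492,-.3445);py=d(19.2)
c,s=np.cos(by),np.sin(by)
def bl(x,y): return (bay[0]+c*x-s*y,bay[1]+s*x+c*y)
jar=(.6285,.0557);hold=(.578,-.020);tin=(.650,-.079);ty=d(6.5);blk=(.6425,-.0105);ky=d(5.2)
cur=[(circ(jar,.0265,.093),G),(circ(jar,.025,.009),G),(circ(hold,.025,.087),R),(circ(hold,.025,.009),R),
(sq(tin,.044,ty,.094),B),(sq(tin,.042,ty,.009),B),(sq(blk,.045,ky,.04),Y),(sq(blk,.045,ky,.008),Y),(sq(bay,.21,by,0,.25),(255,0,255))]
cur+=[(circ(bl(*p),.03,.008),(255,255,255)) for p in ((.055,.068),(.055,-.068),(-.007,0))]
cur+=[(sq(bl(.100,0),.01,by,.05,.25),(255,0,255))]
draw(ft,cur,245,170,395,300,5,"pics/ov_t.png"); draw(fs,cur,255,180,415,315,5,"pics/ov_s.png")
print(np.round([bl(*p) for p in ((.055,.068),(.055,-.068),(-.007,0),(.06,0))],4))
pl=[(sq(plate,.09,py,.02),G),(sq(plate,.11,py,0),R)]
draw(ft,pl,435,240,515,320,7,"pics/ov_pt.png");draw(fs,pl,340,345,440,435,6,"pics/ov_ps.png")
E
python3 o1.py
```

```text
[[ 0.6239  0.0544]
 [ 0.6443 -0.0801]
 [ 0.5728 -0.0221]
 [ 0.639  -0.0121]]
```

View pics/ov_t.png

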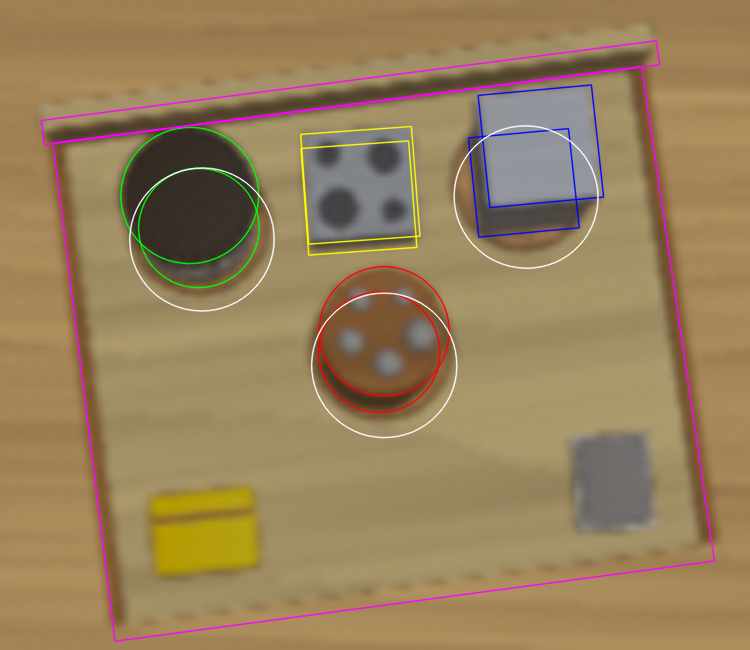

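View pics/ov_s.png

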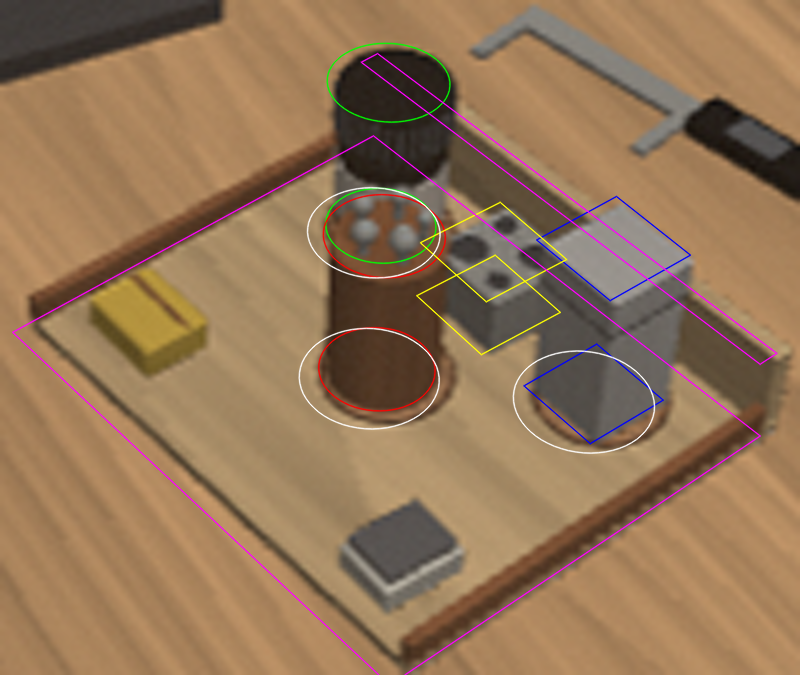

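View pics/ov_pt.png

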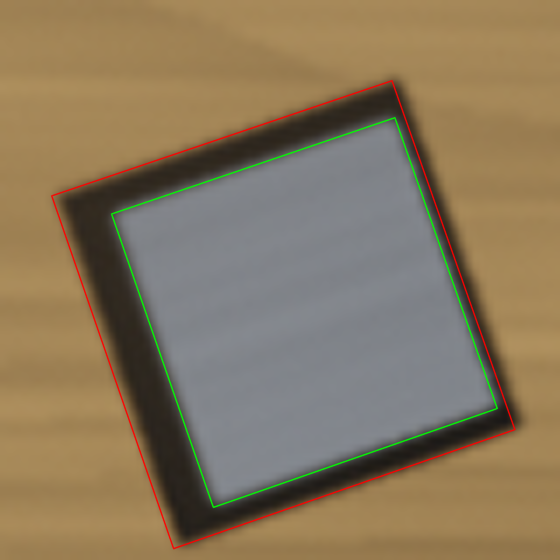

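View pics/ov_ps.png

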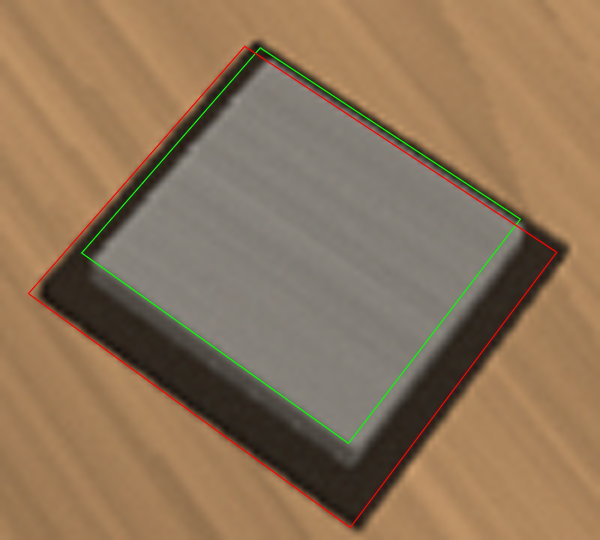

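```bash
cat > ba.py <<'E'
from ov import *
import pickle
from scipy.optimize import least_squares
from scipy.spatial.transform import Rotation as Ro
ft,fs=pickle.load(open("f0.pkl","rb"))
def px(p,k,o): return (np.array(p,float)+.5)/k-.5+np.array(o)
T=("t",5,(245,170));S=("s",5,(255,180));PT=("t",7,(435,240));PS=("s",6,(340,345));TT=("t",4,(105,190))
obs=[] # obj, local pt, cam, pix, w
def A(o,l,c,p,w=1): obs.append((o,np.array(l,float),c[0],px(p,c[1],c[2]),w))
F=.008
A("bay",(.105,.125,.05),T,(42,105));A("bay",(.105,-.125,.05),T,(648,27))
A("bay",(.095,.125,.05),T,(50,138));A("bay",(.095,-.125,.05),T,(652,60))
A("bay",(-.105,.125,.02),T,(110,624));A("bay",(-.105,-.125,.02),T,(716,541))
A("bay",(-.105,.125,.02),S,(32,297));A("bay",(-.105,-.125,.02),S,(403,640));A("bay",(-.105,-.125,0),S,(403,668))
A("bay",(.105,-.125,.05),S,(790,350));A("bay",(.095,-.125,.05),S,(776,362))
for l,c,p in (((.055,.068),T,(198,223)),((.055,-.068),T,(523,178)),((-.007,0),T,(382,348)),((-.007,0),S,(388,371)),((.055,-.068),S,(601,395))): A("bay",(*l,F),c,p)
h=.0225
A("blk",(h,h,.04),T,(303,132));A("blk",(h,-h,.04),T,(408,124));A("blk",(-h,-h,.04),T,(418,236));A("blk",(-h,h,.04),T,(310,243))
A("blk",(-h,-h,.04),S,(490,308));A("blk",(-h,-h,.008),S,(490,350))
h=.022;z=F+.085
A("tin",(h,h,z),T,(474,97));A("tin",(h,-h,z),T,(588,87));A("tin",(-h,-h,z),T,(600,195));A("tin",(-h,h,z),T,(487,206))
A("tin",(-h,h,z),S,(540,244));A("tin",(h,h,z),S,(622,205));A("tin",(h,-h,z),S,(692,262));A("tin",(-h,-h,z),S,(613,308))
A("tin",(-.021,-.021,F),S,(598,441))
A("jar",(0,0,F+.084),T,(189,195));A("jar",(0,0,F+.084),S,(395.5,89))
A("hold",(0,0,F+.078),T,(382,332));A("hold",(0,0,F+.078),S,(388,238));A("hold",(0,0,F),S,(388,370))
h=.045
for l,p,q in (((h,-h),(392,118),(521,236)),((h,h),(113,212),(268,60)),((-h,h),(212,507),(92,262)),((-h,-h),(500,408),(354,452))):
    A("plate",(*l,.02),PT,p); A("plate",(*l,.02),PS,q)
h=.055
for l,p in (((h,-h),(398,82)),((h,h),(62,200)),((-h,h),(185,545)),((-h,-h),(520,422))): A("plate",(*l,.01),PT,p,.3)
for l,p in (((.128,.073),(110,36)),((.128,-.073),(384,66)),((-.128,-.073),(320,554)),((-.128,.073),(42,520))): A("tray",(*l,.014),TT,p)
names=["bay","blk","tin","jar","hold","plate","tray"]
x0=np.r_[.585,-.02,.15, .642,-.011,.09,.65,-.079,.11,.628,.055,0,.578,-.02,0,.492,-.344,.33,.524,.314,-.09,np.zeros(12)]
def corr(f,c):
    g=dict(f);V=f["view"].copy();V[:3,:3]=Ro.from_rotvec(c[:3]).as_matrix()@V[:3,:3];V[:3,3]=V[:3,3]+c[3:];g["view"]=V;return g
def unpack(x):
    n=3*len(names);return {m:x[3*i:3*i+3] for i,m in enumerate(names)},{"t":corr(ft,x[n:n+6]),"s":corr(fs,x[n+6:])}
def res(x):
    P,C=unpack(x);r=[]
    for o,l,c,p,w in obs:
        a,b,t=P[o];W=[a+np.cos(t)*l[0]-np.sin(t)*l[1],b+np.sin(t)*l[0]+np.cos(t)*l[1],l[2]]
        r+=list(w*(proj(C[c],W)[0]-p)/.4)
    c=x[-12:]; r+=list(c[[3,4,5,9,10,11]]/.0015)+list(c[[0,1,2,6,7,8]]/.0025)
    return np.array(r)
if __name__=="__main__":
    s=least_squares(res,x0,loss="soft_l1");P,C=unpack(s.x)
    r=res(s.x)[:2*len(obs)].reshape(-1,2)*.4
    for (o,l,c,p,w),e in zip(obs,r):
        if abs(e).max()>.7: print(o,l,c,e.round(2))
    for k,v in P.items(): print(k,v[:2].round(4),np.degrees(v[2]).round(2))
    print("corr",(s.x[-12:]*1e3).round(2), "rms px",np.sqrt((r**2).mean()))
    cov=np.linalg.inv(s.jac.T@s.jac);print("sd mm",(np.sqrt(np.diag(cov))[:21]*1e3).round(1))
    bay=P["bay"];c,q=np.cos(bay[2]),np.sin(bay[2])
    for n in("jar","hold","tin","blk"):
        d=P[n][:2]-bay[:2];print(n,"in bay mm",((c*d[0]+q*d[1])*1e3).round(1),((-q*d[0]+c*d[1])*1e3).round(1))
    pickle.dump((P,s.x[-12:]),open("P.pkl","wb"))
    G=(0,255,0);R=(0,0,255);B=(255,0,0);Y=(0,255,255);M=(255,0,255)
    b=P["bay"]
    bl=lambda x,y:(b[0]+c*x-q*y,b[1]+q*x+c*y)
    J,H,N,K=P["jar"],P["hold"],P["tin"],P["blk"]
    cur=[(circ(J,.0275,.092),G),(circ(J,.025,.008),G),(circ(H,.025,.086),R),(circ(H,.025,.008),R),(sq(N,.044,N[2],.093),B),(sq(N,.042,N[2],.008),B),(sq(K,.045,K[2],.04),Y),(sq(K,.045,K[2],.008),Y),(sq(bl(.1,0),.01,b[2],.05,.25),M),(sq(b,.21,b[2],.02,.25),M)]
    cur+=[(circ(bl(*p),.03,.008),(255,255,255)) for p in ((.055,.068),(.055,-.068),(-.007,0))]
    draw(C["t"],cur,245,170,395,300,5,"pics/ov_t2.png");draw(C["s"],cur,255,180,415,315,5,"pics/ov_s2.png")
E
python3 ba.py
```

```text
bay [0.095 0.125 0.05 ] t [-1.24 -1.76]
bay [ 0.095 -0.125  0.05 ] t [ 0.35 -1.86]
bay [-0.105  0.125  0.02 ] s [-0.49 -0.79]
bay [-0.105 -0.125  0.02 ] s [1.08 1.01]
bay [-0.105 -0.125  0.   ] s [0.58 1.83]
bay [ 0.055 -0.068  0.008] t [-0.35  0.85]
blk [-0.0225 -0.0225  0.04  ] s [ 0.64 -0.79]
blk [-0.0225 -0.0225  0.008 ] s [-0.4   1.35]
tin [-0.021 -0.021  0.008] s [-0.84  1.31]
hold [0.    0.    0.008] s [-1.37  0.27]
plate [ 0.045 -0.045  0.02 ] s [ 0.89 -0.9 ]
bay [ 0.5879 -0.0203] 8.43
blk [ 0.645  -0.0112] 4.95
tin [ 0.6515 -0.0793] 6.24
jar [0.6304 0.0553] 0.52
hold [ 0.5796 -0.0197] -1.28
plate [ 0.4923 -0.3477] 19.0
tray [0.5265 0.3162] -5.32
corr [-5.68 -0.4  -1.95  0.68  1.39  5.39 -0.16  0.35  2.85  0.38  0.03  4.  ] rms px 0.5513293871057601Traceback (most recent call last):
  File "ba.py", line 52, in <module>
    cov=np.linalg.inv(s.jac.T@s.jac);print("sd mm",(np.sqrt(np.diag(cov))[:21]*1e3).round(1))
    ainv = _umath_linalg.inv(a, signature=signature)
    raise LinAlgError("Singular matrix")
numpy.linalg.LinAlgError: Singular matrix
```

```bash
sleep 3
sed -i 's/^A("bay",(.095,.125,.05),T.*$//; s/^    cov=.*$//' ba.py; python3 ba.py
```

```text
bay [-0.105  0.125  0.02 ] s [-0.51 -0.81]
bay [-0.105 -0.125  0.02 ] s [1.12 1.05]
bay [-0.105 -0.125  0.   ] s [0.62 1.87]
blk [-0.0225 -0.0225  0.04  ] s [ 0.6  -0.73]
blk [-0.0225 -0.0225  0.008 ] s [-0.44  1.42]
tin [-0.021 -0.021  0.008] s [-0.88  1.35]
hold [0.    0.    0.008] s [-1.37  0.3 ]
plate [ 0.045 -0.045  0.02 ] s [ 0.88 -0.94]
bay [ 0.588  -0.0202] 8.43
blk [ 0.6448 -0.0112] 4.98
tin [ 0.6514 -0.0792] 6.25
jar [0.6303 0.0552] -0.81
hold [ 0.5795 -0.0197] -1.38
plate [ 0.4924 -0.3472] 19.02
tray [0.5264 0.3157] -5.31
corr [-4.29 -0.27 -1.82  0.58  1.33  4.33 -0.04  0.22  2.92  0.41  0.09  3.08] rms px 0.491730046636124
jar in bay mm 52.8 68.4
hold in bay mm -8.3 1.8
tin in bay mm 54.0 -67.6
blk in bay mm 57.4 0.6
```

```bash
sleep 8
```

```text
(no output)
```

View pics/ov_t2.png

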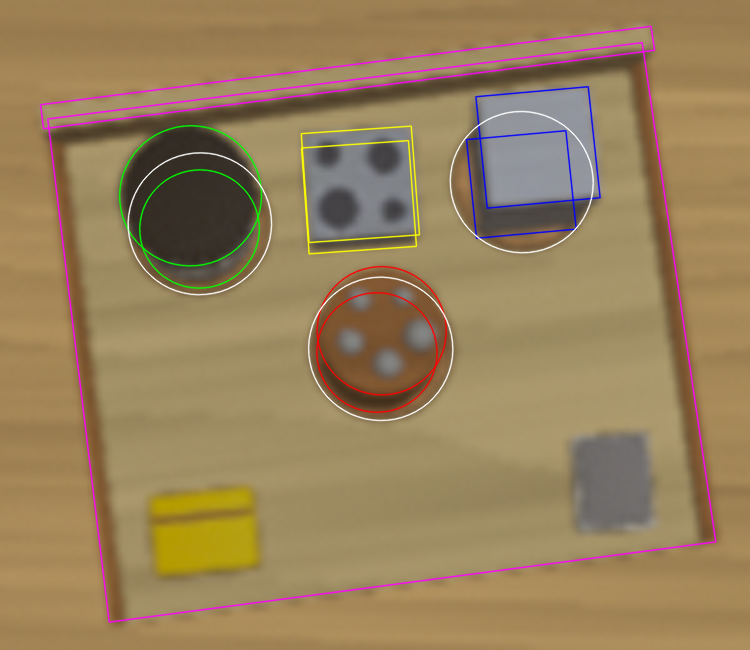

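View pics/ov_s2.png

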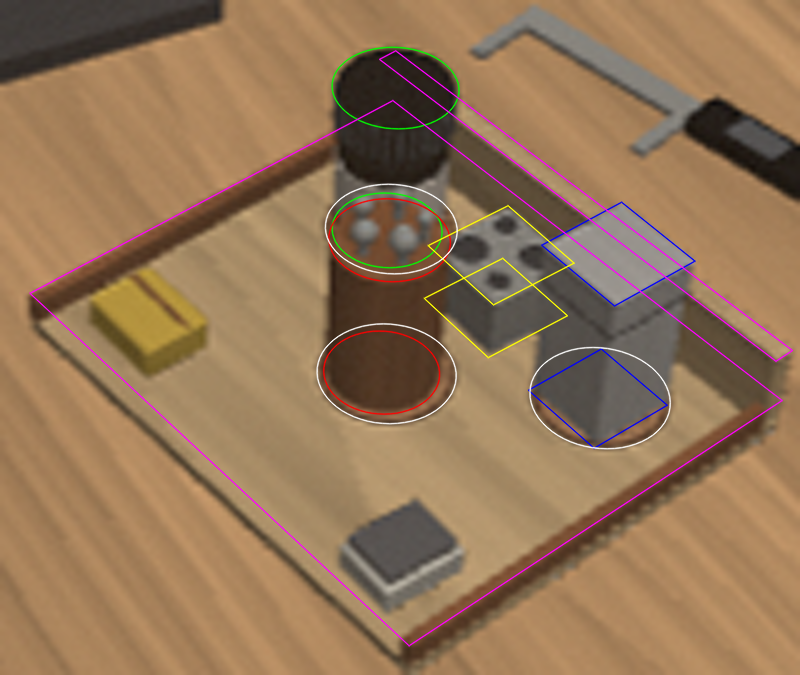

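```bash
cat > mv.py <<'E'
from h import *
from scipy.spatial.transform import Rotation as Ro
def quat(phi):  # jaw axis at world yaw phi, tool down
    x=np.array([0,0,-1.]);z=np.array([np.cos(phi),np.sin(phi),0]);return Ro.from_matrix(np.c_[x,np.cross(z,x),z]).as_quat()
def st(tag=""):
    s=monitor.sense();print(tag,"t%.1f"%s["clock"],"p",s["position"].round(4),"gap%.3f"%s["finger_gap"],"F",s["contact_force"].round(1),"j6 %.2f"%s["joints"][5]);return s
def pick(xy,z,phi,up,eff=40,reach=True):
    q=quat(phi)
    if reach: env.reach([*xy,up],q)
    s=st("above")
    hit=env.movel([*xy,z],velocity=.12,frame=q,guard=12);st("down hit=%s"%hit)
    if hit: return False
    env.close_gripper(eff);st("closed")
    env.movel([*xy,z+.02],velocity=.06);st("lift")
    env.movel([*xy,up],velocity=.2);return True
def place(xy,z,up,phi=None,back=None):
    env.movel([*xy,up],velocity=.25,frame=None if phi is None else quat(phi))
    env.movel([*xy,z+.012],velocity=.2)
    env.hold(.2)
    hit=env.movel([*xy,z-.001],velocity=.02,guard=5);st("set hit=%s"%hit)
    env.release();st("open")
    env.movel([*xy,back or up],velocity=.2)
E
python3 - <<'E'
from mv import *
import pickle
P,_=pickle.load(open("P.pkl","rb"));b=P["bay"];t=P["tray"]
phis=[b[2]+np.pi/2,b[2]-np.pi/2]
for phi in phis:
  print([None if (j:=kinematics.ik([*P[n][:2],z],quat(phi))) is None else j.round(2) for n,z in(("hold",.2),("blk",.012))])
for phi in (b[2],b[2]+np.pi): print([None if (j:=kinematics.ik([*P[n][:2],z],quat(phi))) is None else j.round(2) for n,z in(("jar",.2),("jar",.056))])
E
```

```text
[array([-0.24,  0.46,  1.37, -0.  ,  1.31, -1.95]), array([-0.2 ,  0.8 ,  1.32, -0.  ,  1.02, -1.92])]
[array([-0.24,  0.46,  1.37, -0.  ,  1.31,  1.19]), array([-0.2 ,  0.8 ,  1.32, -0.  ,  1.02,  1.23])]
[array([-0.1 ,  0.58,  1.19, -0.  ,  1.38, -0.24]), array([-0.1 ,  0.72,  1.34, -0.  ,  1.08, -0.24])]
[None, None]
```

```bash
python3 - <<'E'
from mv import *
import pickle
P,_=pickle.load(open("P.pkl","rb"));b=P["bay"];t=P["tray"]
phi=b[2]-np.pi/2
if pick(P["hold"][:2],.044,phi,.17):
    place(t[:2],.039,.17)
f=grab("top");g=grab("side");pickle.dump((f,g),open("f1.pkl","wb"))
cv2.imwrite("pics/t1.png",f["frame"][:,:,::-1]);crop(f,105,180,395,340,"pics/t1c.png");crop(g,170,120,420,310,"pics/s1c.png")
E
```

```text
above t2.5 p [ 0.5796 -0.0189  0.1701] gap0.995 F [-0.1 -0.9  0.1] j6 1.19
down hit=False t3.6 p [ 0.58   -0.0197  0.0448] gap0.997 F [-0.3  0.1  0.9] j6 1.19
closed t4.1 p [ 0.5798 -0.0198  0.0445] gap0.578 F [-0.2 -0.7  4.1] j6 1.19
lift t4.6 p [ 0.5795 -0.0196  0.0642] gap0.574 F [-0.7 -0.4 -1.6] j6 1.19
set hit=True t8.2 p [0.5262 0.3156 0.0395] gap0.575 F [-1.2 -0.3  3.8] j6 1.77
open t8.7 p [0.5256 0.3154 0.0387] gap0.996 F [ 0.  -0.1 -0.2] j6 1.77
```

View pics/t1.png

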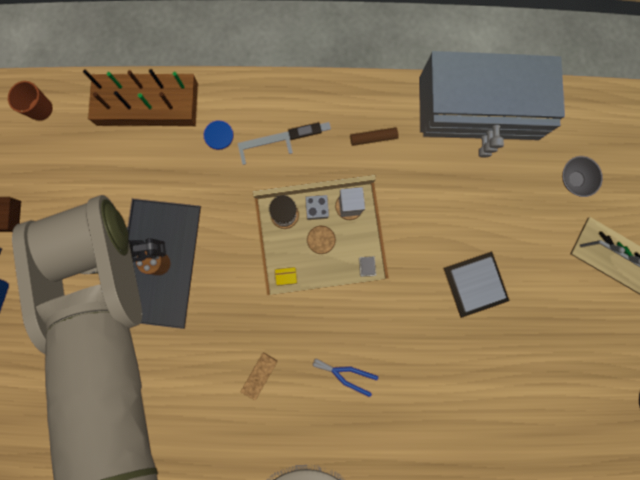

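View pics/s1c.png

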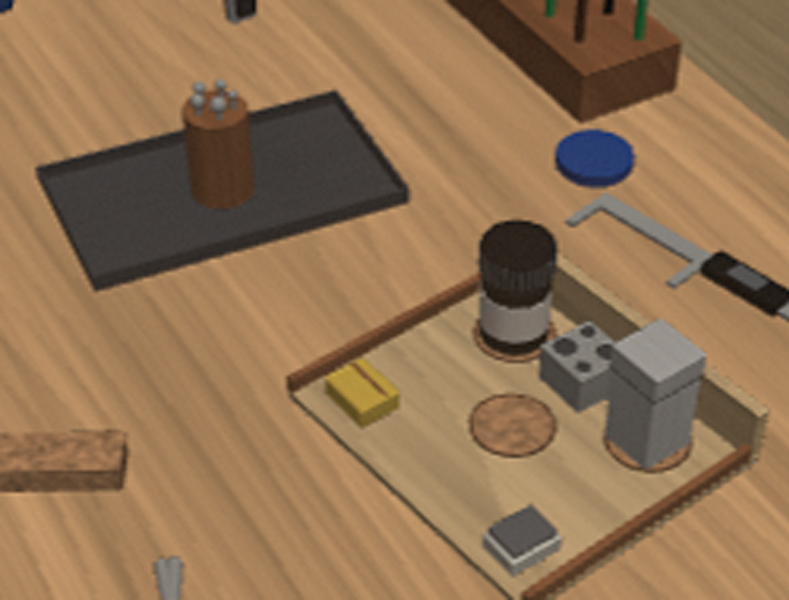

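```bash
python3 - <<'E'
from mv import *
import pickle
P,_=pickle.load(open("P.pkl","rb"));b=P["bay"];t=P["tray"]
ex=np.array([np.cos(t[2]),np.sin(t[2])])
tb=t[:2]
env.movel([*(P["jar"][:2]),.18],velocity=.25,frame=quat(b[2]-np.pi/2))
if not pick(P["jar"][:2],.058,b[2]-np.pi/2,.18,reach=False): raise SystemExit
place(tb+.075*ex,.053,.18)
phi=P["tin"][2]-np.pi/2
env.movel([*(P["tin"][:2]),.18],velocity=.25,frame=quat(phi))
if not pick(P["tin"][:2],.060,phi,.18,reach=False): raise SystemExit
place(tb-.075*ex,.055,.18)
env.movel([.5,0,.3],velocity=.25)
f=grab("top");g=grab("side");pickle.dump((f,g),open("f2.pkl","wb"))
cv2.imwrite("pics/t2.png",f["frame"][:,:,::-1]);crop(g,170,120,420,310,"pics/s2c.png");st()
E
```

```text
above t10.9 p [0.6299 0.0564 0.1799] gap0.997 F [-1.  -0.2  0.8] j6 1.33
down hit=False t12.1 p [0.6307 0.0552 0.0588] gap0.997 F [-0.4 -0.2 -0.2] j6 1.33
closed t12.5 p [0.6306 0.0552 0.0586] gap0.612 F [-0.7 -0.5  4.7] j6 1.33
lift t12.9 p [0.6303 0.0552 0.0781] gap0.614 F [-0.6 -0.1 -2.7] j6 1.33
set hit=True t16.2 p [0.601  0.3087 0.0537] gap0.610 F [-0.4  0.1  4.2] j6 1.73
open t16.7 p [0.6005 0.3086 0.0527] gap0.996 F [ 0.4  1.1 -0.2] j6 1.73
above t19.2 p [ 0.6513 -0.0781  0.1801] gap0.997 F [ 0.2 -0.2 -0.1] j6 1.16
down hit=False t20.3 p [ 0.6518 -0.0793  0.0609] gap1.000 F [-0.3 -0.2  0.1] j6 1.16
closed t20.8 p [ 0.6517 -0.0792  0.0605] gap0.510 F [ 0.4 -0.6  3.7] j6 1.16
lift t21.3 p [ 0.6514 -0.0792  0.0802] gap0.509 F [-1.1 -0.5 -0.9] j6 1.16
set hit=True t25.4 p [0.4517 0.3226 0.0554] gap0.514 F [-0.3  0.3  3.6] j6 1.87
open t25.9 p [0.4511 0.3224 0.0548] gap1.000 F [ 0.4  0.5 -0.1] j6 1.87
 t28.3 p [0.4998 0.0008 0.2997] gap0.999 F [-0.4 -0.2 -0.3] j6 1.23
```

View pics/t2.png

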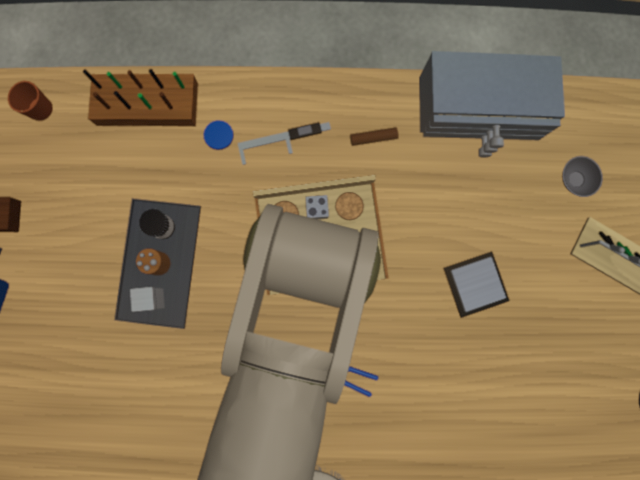

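View pics/s2c.png

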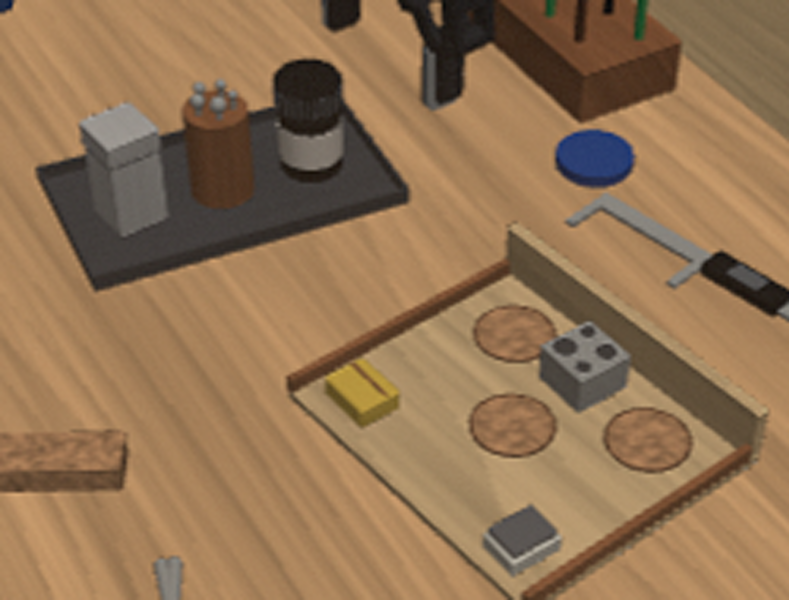

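```bash
python3 - <<'E'
from h import *
import pickle
f,g=pickle.load(open("f2.pkl","rb"))
crop(g,175,135,305,220,"pics/s2tray.png",6);crop(g,255,185,420,320,"pics/s2bay.png",4.8)
crop(f,105,190,215,340,"pics/t2tray.png",4);crop(f,245,170,395,220,"pics/t2bay.png",5)
E
```

```text
(no output)
```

View pics/s2tray.png

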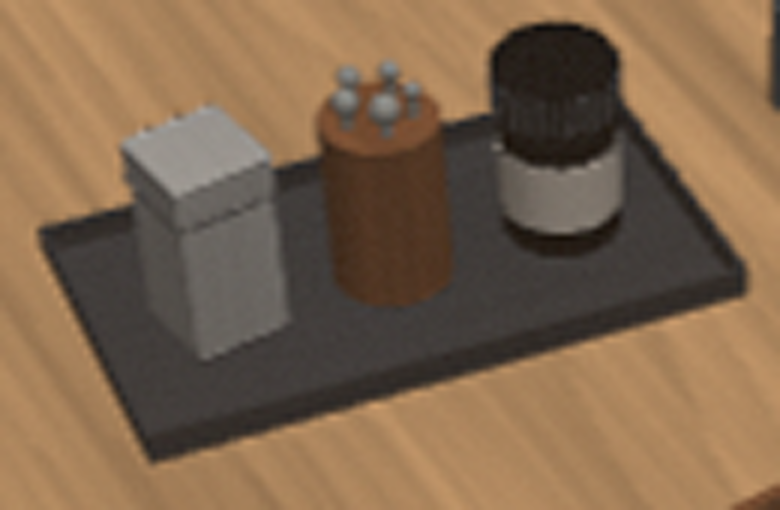

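View pics/s2bay.png

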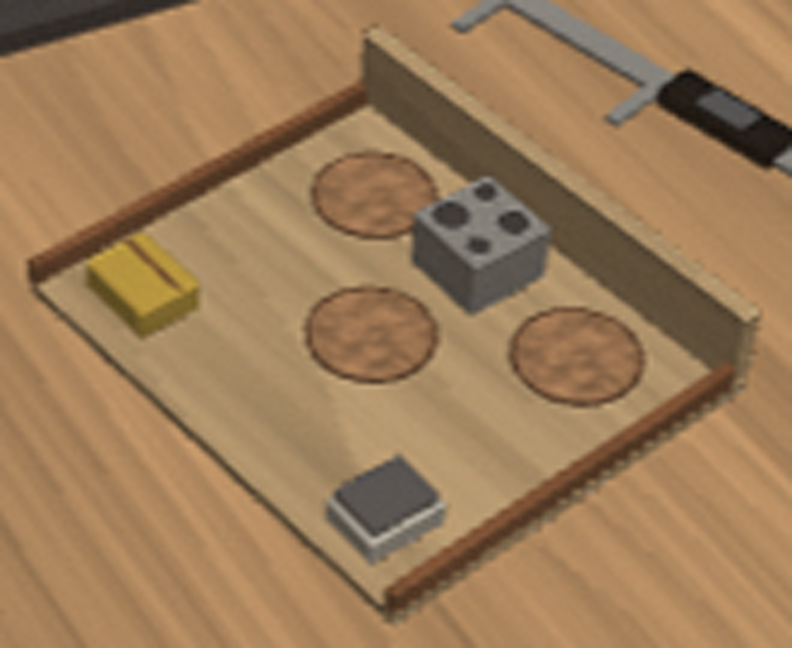

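View pics/t2tray.png

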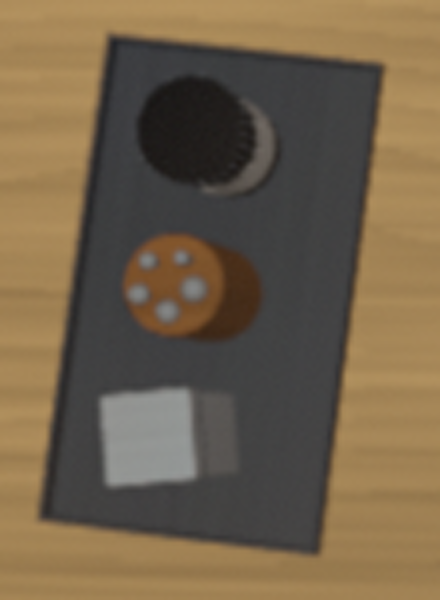

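View pics/t2bay.png

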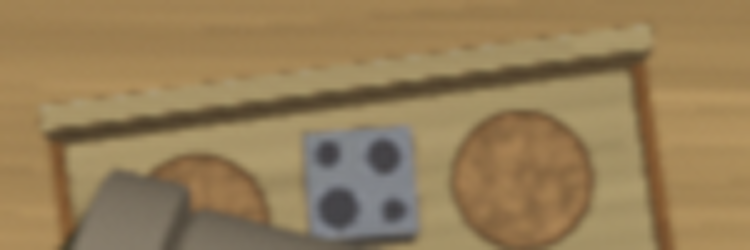

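```bash
cat > ba2.py <<'E'
import ba
from ba import *
obs[:]=[o for o in obs if not (o[0]=="blk" and o[2]=="s") and not (o[0]=="bay" and o[2]=="s") and not(o[0]=="bay" and abs(o[1][0])<.06) and not (o[0]=="hold" and o[1][2]<.02)]
S2=("s",4.8,(255,185));ST=("s",6,(175,135))
for l,p in (((.055,.068,F),(375,195)),((-.007,0,F),(372,334)),((.055,-.068,F),(577,356)),((.105,-.125,.05),(757,317)),((-.105,.125,.02),(31,265)),((-.105,-.125,.02),(388,592)),((.105,.125,.05),(373,26))): A("bay",l,S2,p)
A("bay",(.055,-.068,F),T,(521.5,180));A("bay",(-.007,0,F),T,(382,348))
h=.0225
for l,p in (((-h,h,.04),(413,213)),((h,h,.04),(487,177)),((h,-h,.04),(550,230)),((-h,-h,.04),(474,257)),((-h,-h,.008),(474,312)),((-h,h,.008),(416,262)),((h,-h,.008),(546,278))): A("blk",l,S2,p)
h=.022;z=.088
for l,p in (((-h,h,z),(124,150)),((h,h,z),(210,106)),((h,-h,z),(271,158)),((-h,-h,z),(181,198)),((-.021,-.021,.003),(207,358))): A("Ttin",l,ST,p)
for l,p in (((h,h,z),(100,396)),((h,-h,z),(190,388)),((-h,-h,z),(197,479)),((-h,h,z),(107,487))): A("Ttin",l,TT,p)
A("Thold",(0,0,.081),ST,(380,111));A("Thold",(0,0,.003),ST,(392,260));A("Thold",(0,0,.081),TT,(173.5,285))
A("Tjar",(0,0,.087),ST,(555,64));A("Tjar",(0,0,.003),ST,(562,216));A("Tjar",(0,0,.087),TT,(192,130))
P0,_=pickle.load(open("P.pkl","rb"));b0,t0=P0["bay"],P0["tray"];ex=np.array([np.cos(t0[2]),np.sin(t0[2])])
pk={n:P0[n][:2] for n in("hold","jar","tin")}
pl={"hold":t0[:2],"jar":t0[:2]+.075*ex,"tin":t0[:2]-.075*ex}
ph={"hold":b0[2],"jar":b0[2],"tin":P0["tin"][2]}
un=ba.unpack
def unpack2(x):
    P,C=un(x)
    for n in pk:
        pe=np.array([np.cos(ph[n]),np.sin(ph[n])]);u=(P[n][:2]-pk[n])@pe
        P["T"+n]=np.r_[pl[n]+u*pe,ph[n]]
    return P,C
ba.unpack=unpack2
if __name__=="__main__":
    s=least_squares(res,x0,loss="soft_l1");P,C=unpack2(s.x)
    r=res(s.x)[:2*len(obs)].reshape(-1,2)*.4
    for (o,l,c,p,w),e in zip(obs,r):
        if abs(e).max()>.8: print(o,l,c,e.round(2))
    for k,v in P.items(): print(k,v[:2].round(4),np.degrees(v[2]).round(2))
    print("corr",(s.x[-12:]*1e3).round(2), "rms px",np.sqrt((r**2).mean()))
    bay=P["bay"];c,q=np.cos(bay[2]),np.sin(bay[2])
    for n in("jar","hold","tin","blk"):
        d=P[n][:2]-bay[:2];print(n,"in bay mm",((c*d[0]+q*d[1])*1e3).round(1),((-q*d[0]+c*d[1])*1e3).round(1), "moved from", ((P[n][:2]-P0[n][:2])*1e3).round(1))
    pickle.dump((P,s.x[-12:]),open("P2.pkl","wb"))
E
python3 ba2.py
```

```text
tin [-0.021 -0.021  0.008] s [-0.84  1.42]
plate [ 0.045 -0.045  0.02 ] s [ 0.77 -1.04]
bay [ 0.105 -0.125  0.05 ] s [ 0.55 -0.98]
bay [-0.105  0.125  0.02 ] s [-0.31 -1.15]
bay [-0.105 -0.125  0.02 ] s [1.16 0.85]
bay [0.105 0.125 0.05 ] s [1.24 0.02]
blk [-0.0225 -0.0225  0.04  ] s [0.21 2.45]
blk [-0.0225 -0.0225  0.008 ] s [-0.82  1.5 ]
blk [-0.0225  0.0225  0.008 ] s [-1.6   0.16]
Ttin [-0.022  0.022  0.088] s [-0.81 -1.53]
Ttin [0.022 0.022 0.088] s [ 1.32 -0.62]
Ttin [-0.022 -0.022  0.088] s [-0.92 -0.35]
Ttin [-0.021 -0.021  0.003] s [-0.75  1.14]
Thold [0.    0.    0.081] s [-0.15  1.  ]
Thold [0.    0.    0.003] s [0.34 1.98]
Tjar [0.    0.    0.003] s [0.05 1.59]
bay [ 0.5877 -0.0214] 8.48
blk [ 0.6452 -0.0124] 5.21
tin [ 0.6512 -0.0803] 6.17
jar [0.6304 0.0544] -0.9
hold [ 0.579  -0.0205] -1.93
plate [ 0.4917 -0.3485] 18.97
tray [0.5269 0.3146] -5.41
Thold [0.5257 0.3156] 8.43
Tjar [0.6011 0.3087] 8.43
Ttin [0.4515 0.3226] 6.25
corr [-3.82 -1.5  -3.45  0.45  1.36  4.83  0.78  0.37  0.87  0.77  1.05  7.6 ] rms px 0.5816226820234489
jar in bay mm 53.4 68.6 moved from [ 0.2 -0.9]
hold in bay mm -8.5 2.2 moved from [-0.6 -0.8]
tin in bay mm 54.2 -67.6 moved from [-0.1 -1.1]
blk in bay mm 58.2 0.4 moved from [ 0.4 -1.2]
```

```bash
python3 - <<'E'
from mv import *
import pickle
P,_=pickle.load(open("P2.pkl","rb"));k=P["blk"];p=P["plate"]
phi=k[2]-np.pi/2; ph2=p[2]-np.pi/2
print(kinematics.ik([*p[:2],.1],quat(ph2)))
env.movel([*k[:2],.12],velocity=.25,frame=quat(phi))
if not pick(k[:2],.012,phi,.12,eff=60,reach=False): raise SystemExit
place(p[:2],.0245,.12,phi=ph2,back=.12)
env.movel([.5,-.05,.25],velocity=.25)
f=grab("top");g=grab("side");pickle.dump((f,g),open("f3.pkl","wb"));st()
crop(f,435,240,515,320,"pics/t3p.png",7);crop(g,340,335,440,435,"pics/s3p.png",6)
E
```

```text
[-0.81084716  0.60524599  1.41238156  0.          1.12396511  0.42891773]
above t29.3 p [ 0.6452 -0.0123  0.121 ] gap1.000 F [-0.4  0.  -0.2] j6 1.28
down hit=False t30.4 p [ 0.6457 -0.0125  0.0129] gap0.999 F [-0.  -0.   0.7] j6 1.28
closed t30.9 p [ 0.6456 -0.0124  0.0127] gap0.516 F [-1.3  1.5  5.1] j6 1.28
lift t31.3 p [ 0.6451 -0.0124  0.032 ] gap0.513 F [ 0.  -0.1 -4.1] j6 1.28
set hit=True t34.9 p [ 0.4915 -0.3484  0.0247] gap0.518 F [-0.3  0.7  5.5] j6 0.43
open t35.4 p [ 0.4908 -0.3476  0.0233] gap1.002 F [ 1.  -0.  -0.4] j6 0.43
 t37.6 p [ 0.4998 -0.0507  0.2495] gap1.003 F [ 0.   0.3 -0.9] j6 0.91
```

View pics/t3p.png

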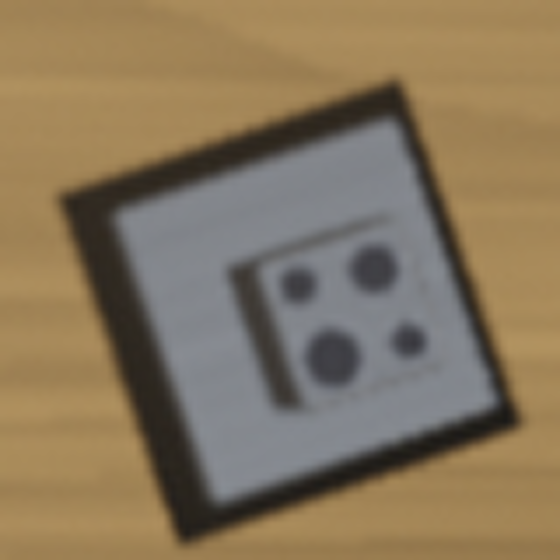

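View pics/s3p.png

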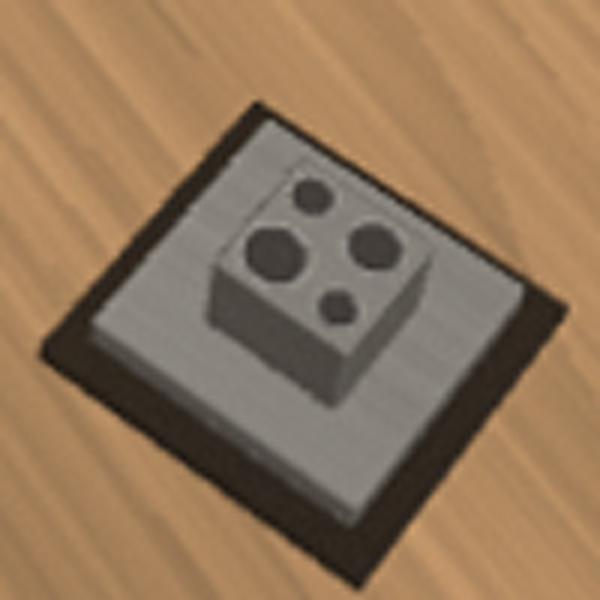

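```bash
cat > bp.py <<'E'
from ba import *
import sys
_,cx=pickle.load(open("P2.pkl","rb"));Ct=corr(ft,cx[:6]);Cs=corr(fs,cx[6:])
def fit(f,loc,pix):
    def r(v):
        l=np.array(loc);c,s=np.cos(v[2]),np.sin(v[2])
        return (proj(f,np.c_[v[0]+c*l[:,0]-s*l[:,1],v[1]+s*l[:,0]+c*l[:,1],l[:,2]])-pix).ravel()
    s=least_squares(r,[.49,-.348,.33]);print("rms",np.sqrt((s.fun**2).mean()).round(2));return s.x
h=.045;b=.0225
L=[(h,-h,.02),(h,h,.02),(-h,h,.02),(-h,-h,.02)]
PT=lambda p:px(p,7,(435,240));PS=lambda p:px(p,6,(340,335))
pt=fit(Ct,L,PT([(392,118),(113,212),(212,507),(500,408)]))
ps=fit(Cs,L,PS([(523,292),(268,120),(93,325),(353,514)]))
bt=fit(Ct,[(b,b,.02),(-b,b,.02),(b,b,.052),(-b,b,.052),(b,-b,.052),(-b,-b,.052)],PT([(230,268),(276,407),(256,262),(302,411),(391,215),(442,366)]))
bs=fit(Cs,[(-b,-b,.02),(-b,b,.02),(-b,-b,.052),(-b,b,.052),(b,-b,.052),(b,b,.052),(b,-b,.02)],PS([(333,408),(210,325),(346,354),(214,267),(432,247),(303,160),(414,301)]))
for n,p,k in(("top",pt,bt),("side",ps,bs)):
    d=k[:2]-p[:2];c,s=np.cos(p[2]),np.sin(p[2])
    print(n,"plate",p.round(4),"blk",k.round(4),"off in plate mm",((c*d[0]+s*d[1])*1e3).round(2),((-s*d[0]+c*d[1])*1e3).round(2),"yaw",np.degrees(k[2]-p[2]).round(2))
f,g=pickle.load(open("f3.pkl","rb"));Ct["frame"]=f["frame"];Cs["frame"]=g["frame"]
def cv(p,k): return [(sq(p,.09,p[2],.02),(0,255,0)),(sq(k,.045,k[2],.02),(0,0,255)),(sq(k,.045,k[2],.052),(0,255,255))]
draw(Ct,cv(pt,bt),435,240,515,320,7,"pics/o3t.png");draw(Cs,cv(ps,bs),340,335,440,435,6,"pics/o3s.png")
E
python3 bp.py
```

```text
rms 0.28
rms 0.31
rms 0.68
rms 0.69
top plate [ 0.4918 -0.3482  0.3314] blk [ 0.4904 -0.3516  0.3171] off in plate mm -2.43 -2.79 yaw -0.82
side plate [ 0.4913 -0.3491  0.3324] blk [ 0.4906 -0.351   0.3516] off in plate mm -1.3 -1.51 yaw 1.1
```

```bash
sleep 5
```

```text
(no output)
```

View pics/o3t.png

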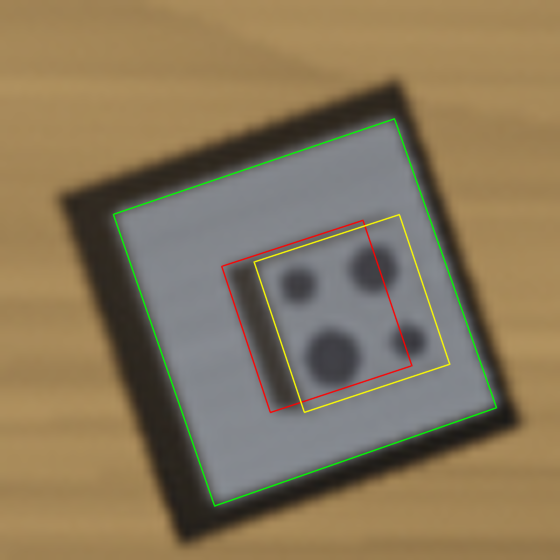

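View pics/o3s.png

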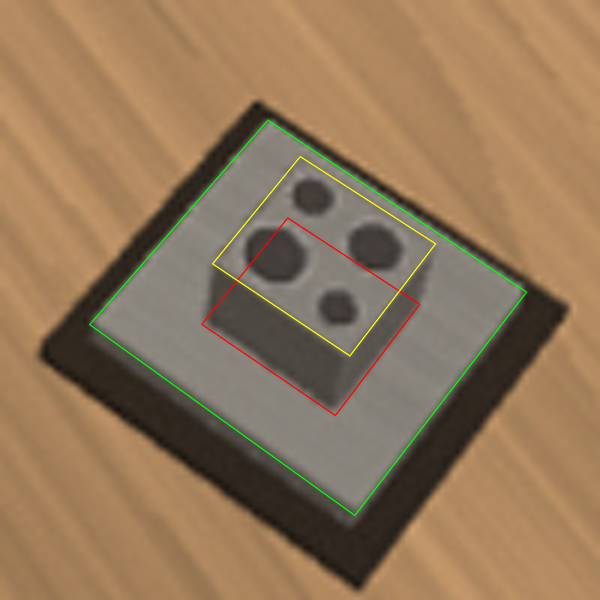

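```bash
python3 - <<'E'
from ba import *
import pickle
f,g=pickle.load(open("f3.pkl","rb"))
W=np.array([(45,-45),(45,45),(-45,45),(-45,-45)],np.float32)
Ht,_=cv2.findHomography(np.float32([(392,118),(113,212),(212,507),(500,408)]),W)
Hs,_=cv2.findHomography(np.float32([(523,292),(268,120),(93,325),(353,514)]),W)
# rectify both at 6px/mm
A=np.array([[0,-6,300],[-6,0,300],[0,0,1.]])
for n,H,fr,o,k,(w,h) in(("t",Ht,f,(435,240),7,(560,560)),("s",Hs,g,(340,335),6,(600,600))):
    im=cv2.resize(fr["frame"][o[1]:o[1]+h//k,o[0]:o[0]+w//k,::-1],(w,h),interpolation=cv2.INTER_CUBIC)
    r=cv2.warpPerspective(im,A@H,(600,600),flags=cv2.INTER_CUBIC)
    r=cv2.convertScaleAbs(r,alpha=1.6,beta=-20)
    for s,c in((45,(0,255,0)),(22.5,(0,0,255))): cv2.rectangle(r,(int(300-6*s),int(300-6*s)),(int(300+6*s),int(300+6*s)),c,1)
    cv2.imwrite(f"pics/rect_{n}.png",r)
E
```

```text
(no output)
```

View pics/rect_t.png

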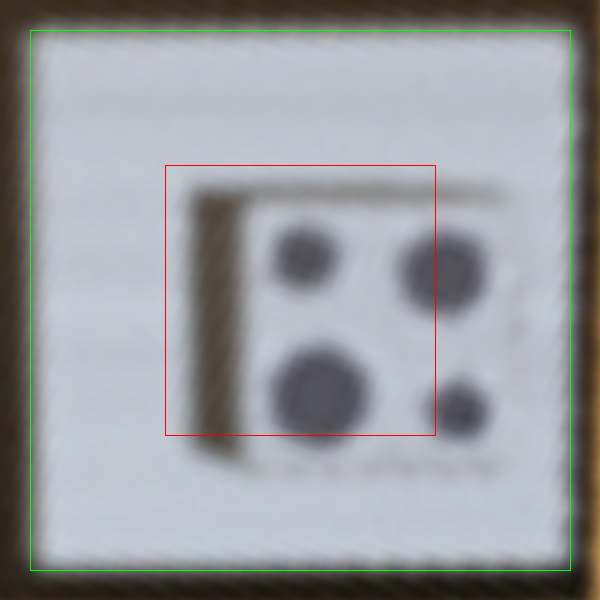

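View pics/rect_s.png

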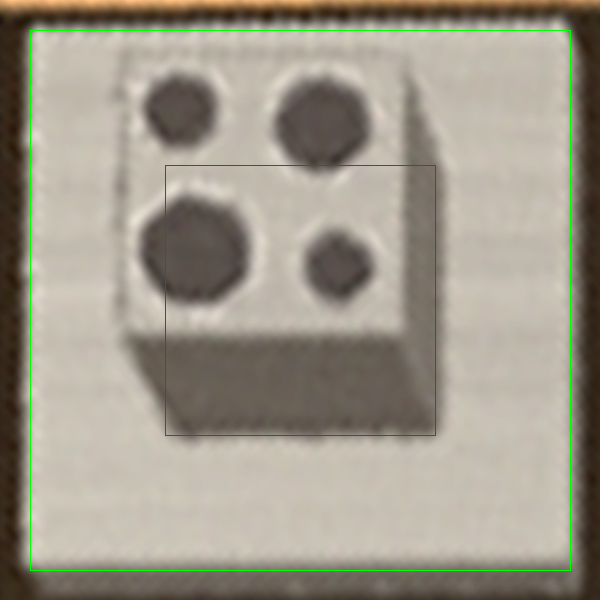

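```bash
cat > rect.py <<'E'
from ov import *
import pickle
# rectify plate plane z=.02 with cam model; scale 10px/mm, +-60mm, image right=-y', down=-x'
def rectify(f,c,yaw,z,half=60,s=10):
    g=np.arange(-half,half,1/s)+.5/s
    Y,X=np.meshgrid(-g,-g) # columns -> y decreasing; rows -> x decreasing
    e=np.array([np.cos(yaw),np.sin(yaw)]);n=np.array([-e[1],e[0]])
    W=np.c_[c[0]+1e-3*(X.ravel()*e[0]+Y.ravel()*n[0]),c[1]+1e-3*(X.ravel()*e[1]+Y.ravel()*n[1]),np.full(X.size,z)]
    uv=proj(f,W).astype(np.float32).reshape(*X.shape,2)
    return cv2.remap(cv2.cvtColor(f["frame"],cv2.COLOR_RGB2GRAY).astype(np.float32),uv[...,0],uv[...,1],cv2.INTER_CUBIC)
def edge(prof,lo,hi,half=60,s=10):
    # subpixel location (mm) of strongest |gradient| within mm window -> also returns sign
    g=np.gradient(cv2.GaussianBlur(prof.reshape(1,-1),(0,0),4).ravel());ax=np.arange(-half,half,1/s)+.5/s
    m=(ax>=lo)&(ax<=hi);w=np.abs(g)*m;i=w.argmax();k=slice(max(i-8,0),i+9);return (ax[k]*w[k]).sum()/w[k].sum(),g[i]
E
python3 - <<'E'
from rect import *
P,_=pickle.load(open("P2.pkl","rb"));p=P["plate"]
F0=pickle.load(open("f0.pkl","rb"));F3=pickle.load(open("f3.pkl","rb"))
for n,i in(("top",0),("side",1)):
    r=rectify(F0[i],p[:2],p[2],.02)
    cv2.imwrite(f"pics/r0_{n}.png",cv2.resize(r,(600,600)));cv2.imwrite(f"pics/r3_{n}.png",cv2.resize(rectify(F3[i],p[:2],p[2],.02),(600,600)))
    out=[]
    for a in(-1,0,1):   # three bands -> yaw
        b=slice(600+a*250-100,600+a*250+100)
        row=r[b].mean(0);col=r[:,b].mean(1)
        out.append([edge(row,-52,-38)[0],edge(row,38,52)[0],edge(col,-52,-38)[0],edge(col,38,52)[0]])
    print(n,np.round(out,2).tolist())
E
```

```text
top [[-48.45, 46.66, -47.05, 50.85], [-48.15, 41.85, -47.25, 50.85], [-47.85, 42.15, -47.25, 50.75]]
side [[-51.38, 44.86, -48.16, 43.76], [-51.38, 44.86, -48.27, 43.75], [-51.33, 44.96, -45.25, 43.75]][ WARN:0@1.171] global loadsave.cpp:1063 imwrite_ Unsupported depth image for selected encoder is fallbacked to CV_8U.
```

View pics/r3_top.png

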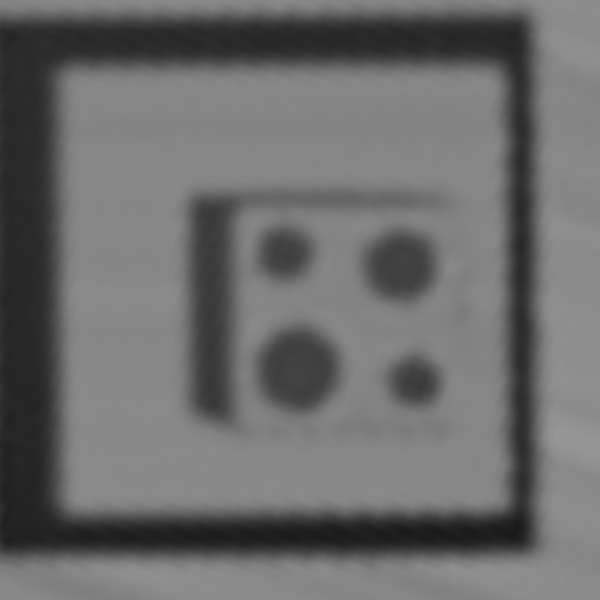

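View pics/r3_side.png

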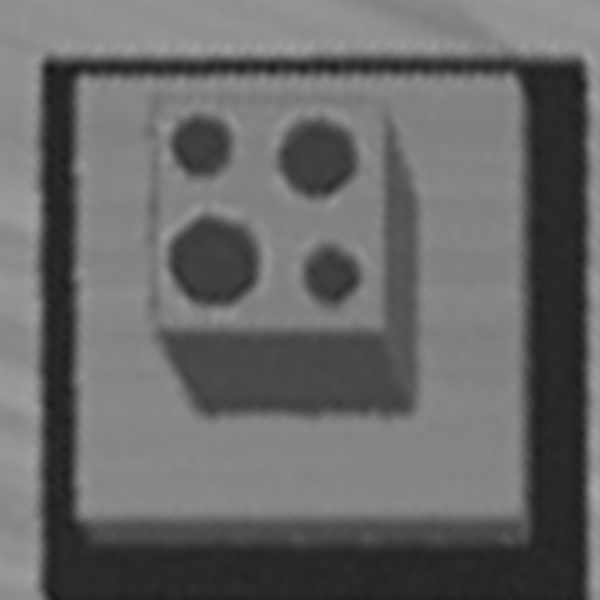

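```bash
python3 - <<'E'
from mv import *
import pickle
P,_=pickle.load(open("P2.pkl","rb"));p=P["plate"];ph=p[2]-np.pi/2
ex=np.array([np.cos(p[2]),np.sin(p[2])]);ey=np.array([-ex[1],ex[0]])
new=p[:2]+.0027*ex+.0020*ey
env.movel([*p[:2],.12],velocity=.25,frame=quat(ph))
hit=env.movel([*p[:2],.0245],velocity=.1,guard=12);st(f"down {hit}")
env.close_gripper(60);st("cl")
env.movel([*p[:2],.034],velocity=.05)
env.movel([*new,.034],velocity=.03);env.hold(.3);st("moved")
hit=env.movel([*new,.0235],velocity=.02,guard=5);st(f"set {hit}")
env.release();env.movel([*new,.12],velocity=.2)
env.movel([.5,-.05,.25],velocity=.25)
f=grab("top");g=grab("side");pickle.dump((f,g),open("f4.pkl","wb"));st()
from rect import *
for n,F in(("top",f),("side",g)): cv2.imwrite(f"pics/r4_{n}.png",cv2.resize(rectify(F,p[:2],p[2],.02),(600,600)).astype(np.uint8))
E
```

```text
down False t40.1 p [ 0.492  -0.3488  0.0252] gap1.000 F [ 0.9  0.2 -0.6] j6 0.43
cl t40.6 p [ 0.4918 -0.3485  0.025 ] gap0.513 F [-2.   1.8  5.4] j6 0.43
moved t41.5 p [ 0.4935 -0.3458  0.034 ] gap0.516 F [ 0.4  0.8 -5.1] j6 0.43
set True t42.0 p [ 0.4935 -0.3457  0.025 ] gap0.516 F [-1.3  1.1  4.7] j6 0.43
 t44.6 p [ 0.4999 -0.0507  0.2495] gap1.000 F [ 0.5  0.  -0.7] j6 0.91
```

View pics/r4_top.png

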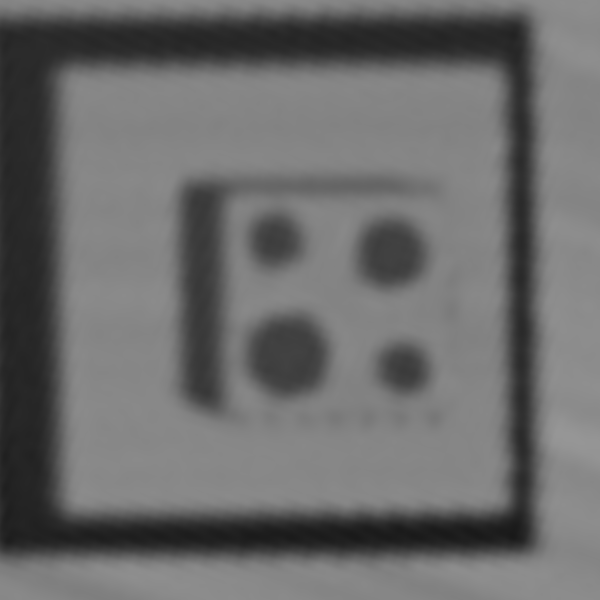

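View pics/r4_side.png

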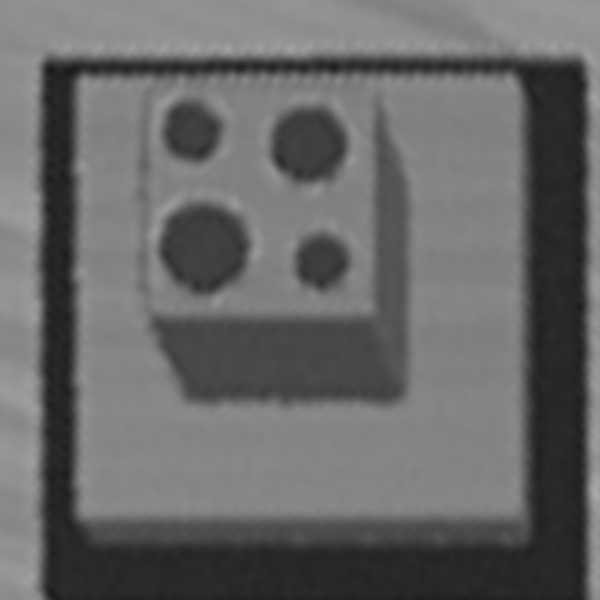

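```bash
python3 - <<'E'
from mv import *
import pickle
P,_=pickle.load(open("P.pkl","rb"));b=P["bay"];t=P["tray"]
ex=np.array([np.cos(t[2]),np.sin(t[2])])
for n,d,z,ph in(("jar",.075,.058,b[2]),("tin",-.075,.060,P["tin"][2]),("hold",0,.044,b[2])):
    q=ph-np.pi/2;a=t[:2]+d*ex
    env.movel([*a,.18],velocity=.25,frame=quat(q))
    if not pick(a,z-.005,q,.18,reach=False): raise SystemExit
    place(P[n][:2],z,.18)
env.movel([.42,.28,.28],velocity=.25)
f=grab("top");g=grab("side");pickle.dump((f,g),open("f5.pkl","wb"));st()
cv2.imwrite("pics/t5.png",f["frame"][:,:,::-1])
f0,g0=pickle.load(open("f0.pkl","rb"))
for n,A,B,(x0,y0,x1,y1) in(("t",f0,f,(245,170,395,300)),("s",g0,g,(255,180,415,315))):
    a=cv2.cvtColor(A["frame"],cv2.COLOR_RGB2GRAY)[y0:y1,x0:x1];c=cv2.cvtColor(B["frame"],cv2.COLOR_RGB2GRAY)[y0:y1,x0:x1]
    cv2.imwrite(f"pics/d5{n}.png",cv2.resize(cv2.merge([c,a,a]),None,fx=5,fy=5,interpolation=cv2.INTER_CUBIC))
E
```

```text
above t46.3 p [0.6012 0.308  0.1803] gap0.999 F [-0.6 -0.5 -0.2] j6 1.72
down hit=False t47.5 p [0.6015 0.3089 0.054 ] gap1.002 F [ 0.4  0.4 -0. ] j6 1.73
closed t47.9 p [0.6014 0.3088 0.0537] gap0.605 F [-0.5  0.4  3.9] j6 1.73
lift t48.4 p [0.6011 0.3087 0.0732] gap0.605 F [ 0.2  0.5 -1.6] j6 1.73
set hit=True t51.7 p [0.6302 0.0553 0.0586] gap0.605 F [-0.2  1.   5.1] j6 1.33
open t52.1 p [0.6296 0.0553 0.0578] gap0.998 F [ 0.3 -0.2 -0.1] j6 1.33
above t54.3 p [0.4522 0.3219 0.1799] gap0.995 F [ 1.4 -0.1 -0.8] j6 1.87
down hit=False t55.5 p [0.4521 0.3228 0.0557] gap0.999 F [-0.6 -0.4  1.3] j6 1.87
closed t56.0 p [0.452  0.3228 0.0554] gap0.509 F [-0.5  0.2  3.5] j6 1.87
lift t56.5 p [0.4517 0.3226 0.0752] gap0.509 F [-0.2  0.2 -1.8] j6 1.87
set hit=True t60.5 p [ 0.6513 -0.0791  0.0604] gap0.509 F [-0.1  0.6  4.4] j6 1.16
open t61.0 p [ 0.6507 -0.079   0.0595] gap1.004 F [-0.5 -0.3 -0.5] j6 1.16
above t63.6 p [0.5268 0.3149 0.18  ] gap0.998 F [-0.  -0.5  0.4] j6 1.77
down hit=False t64.9 p [0.5268 0.3158 0.0398] gap1.002 F [-0.2  0.8 -0.5] j6 1.77
closed t65.3 p [0.5266 0.3157 0.0395] gap0.577 F [-0.9 -1.1  4.7] j6 1.77
lift t65.8 p [0.5264 0.3157 0.0592] gap0.576 F [-0.2 -0.3 -1.6] j6 1.77
set hit=True t69.6 p [ 0.5794 -0.0197  0.0445] gap0.577 F [-1.  -1.2  3.7] j6 1.19
open t70.1 p [ 0.5788 -0.0196  0.0437] gap0.999 F [-1.  -0.5 -0.3] j6 1.19
 t72.6 p [0.4203 0.2794 0.2797] gap1.000 F [-0.1  0.9 -0.7] j6 1.78
```

View pics/t5.png

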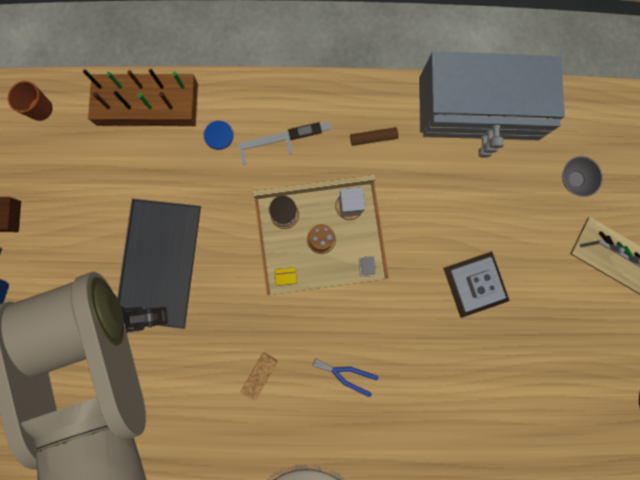

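View pics/d5t.png

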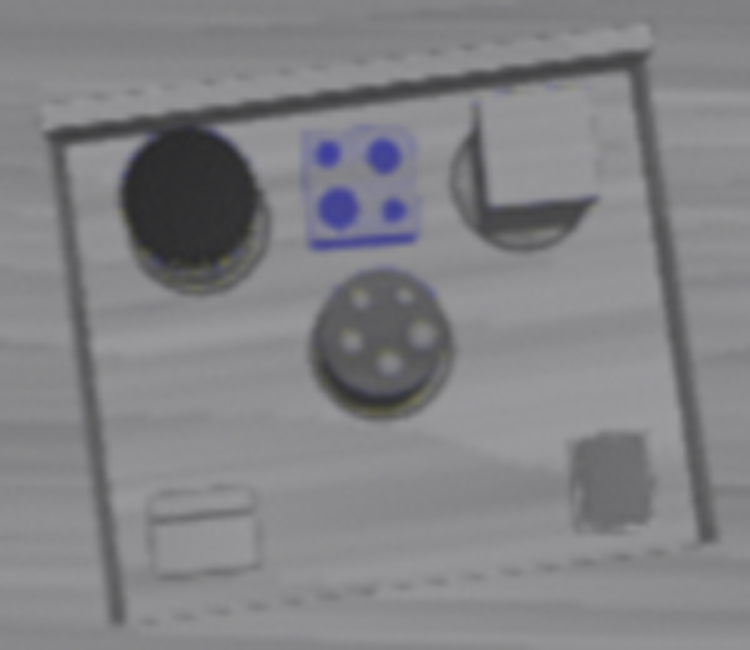

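View pics/d5s.png

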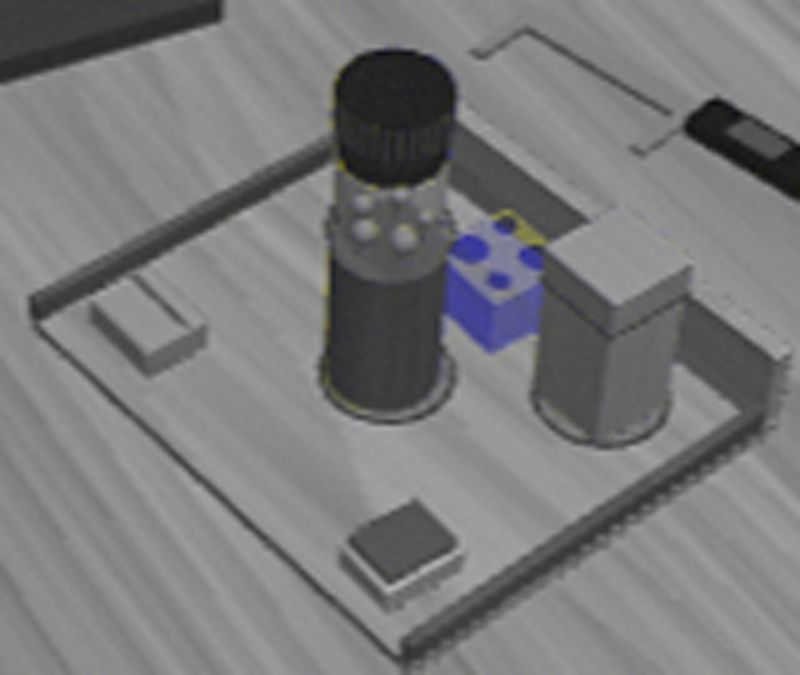

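```bash
python3 - <<'E'
from h import *
import pickle
f0,g0=pickle.load(open("f0.pkl","rb"));f5,g5=pickle.load(open("f5.pkl","rb"));f4,g4=pickle.load(open("f4.pkl","rb"))
G=lambda f,r:cv2.cvtColor(f["frame"],cv2.COLOR_RGB2GRAY)[r[1]:r[3],r[0]:r[2]].astype(np.float32)
def sh(a,b,r):
    return np.round(cv2.findTransformECC(G(a,r),G(b,r),np.eye(2,3,dtype=np.float32),cv2.MOTION_TRANSLATION,(3,200,1e-6))[1][:,2],2)
for n,r in(("jar",(267,193,299,230)),("tin",(334,185,368,221)),("hold",(305,222,338,256))): print(n,sh(f0,f5,r))
print("blk",sh(f4,f5,(440,245,510,315)))
job.hand_in()
E
```

```text
jar [0.04 0.2 ]
tin [-0.04  0.07]
hold [0.03 0.33]
blk [0. 0.]
the job is handed in; nothing more can be done
```

The job is done and handed in at about 73 s of the 144 s allowed; the hand-in gave no verdict.

- **Clearing out:** I moved the holder, jar and tin into the side tray, where the pictures showed all three standing upright.
- **Block:** I set it on the bench plate, dimples up. The first placing was about 2–3 mm off centre, so I gripped it again and shifted it. Measured from its top face in both views, it is now within about 0.5 mm of centre and square to within about 1°. The bottom-edge readings from the two cameras still disagree by up to 2 mm, but they average to about zero. It did not move while I put the other things back.
- **Putting back:** Jar, tin and holder are back on their spots. Between the first and last top pictures they shifted by at most 0.33 pixel, about 0.7 mm; the side view showed no visible change.
- **Left alone:** The wax cake and bur box look unchanged in both views.
- **Contact:** Every set-down was a slow, force-guarded touch, with tool-force readings of about 6 N at most. The arm ended clear of everything.

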